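# Set the detector's beam flap at its balance point

### The arm

A 6-joint arm with a two-finger parallel gripper is mounted at the origin on a cart in front of the work surface, level with it; the furniture and walls round the work are solid. World frame = base frame: x ahead of the robot, y to its left, z up, the work surface at z = 0. Lengths are in m, angles in rad, forces in N, time in s.
With the tool pointing down it reaches from about 0.35 to 0.85 m from the base axis. Payload 8.1 kg.
Tool frame: the origin (TCP) lies at the centre of the arm's flange, where the gripper is bolted on; the fingertips stand 186 mm ahead of it and the grasp point (between the pads) lies 167 mm ahead of it; z points along the fingers, y is the direction in which the jaws open and shut (so a half turn about z gives the same grasp; the last joint's range is limited). The gripper opens to 93 mm and grips with 3 to 60 N. Pads are 15 mm wide; open, the fingers measure 128 mm over their backs; the gripper's body (75 mm by 188 mm) begins 65 mm behind the grasp point.
Start: joints at [-1.328, 0.13, 1.488, -0, 1.523, -0.085], TCP at [0.193, -0.568, 0.405] pointing down, gripper open.
Joint ranges: [-2.96, 2.96], [-0.89, 2.26], [0.02, 2.5], [-1.34, 4.48], [0, 2.73], [-2.66, 2.66]. Speed limits (rad/s): [2.39, 2.39, 2.79, 3.14, 3.14, 3.14].

### API

Orientations are given as a rotation vector (axis times angle).
In Python, from plant import robot, viewer, order gives the robot as it stands.
- The arm moves only by the tool apply_moves, never from a script. Its argument "deltas" is a list of rows, each a list of 3 entries, a list of its own where there are three numbers: the finger opening in mm, from 0 to 93, then the shift along the tool's x, y, z in mm, then the turn about the tool's z in rad. In form: [[grip, [dx, dy, dz], yaw], ...]. A call has 1 to 5 rows; each row shifts and turns the commanded pose from where the row before left it, along the tool's axes as they then stand; what a row does not reach is not made up. A row lasts 1/8 s, in which the tool goes at most 62.5 mm and 10.7 degrees, less where a joint would pass 70% of its speed; a pose out of reach is approached as far as the arm can. A call is refused whole if a number of a shift passes 62.5 or a number of a turn 0.188, either way. A call with a gripper value outside its range is refused whole. The fingers move at their own pace and stop on an object; "grip_force" is the grip in N (left out, the last holds). Time passes only in rows, so rows that do not move let the fingers close. It gives the time, the measured TCP pose, the force and the opening at its end, in the units of the state.
- robot.read_state(): the state, without advancing time (a new reading comes with each control period).
- viewer.read_camera(name): name is "scene" or "top" or "wrist"; returns the picture (420x560x3 uint8, blue, green, red); there is no depth.
- viewer.get_calibration(name): a dict with "fx", "fy", "cx", "cy" (pixels), "distortion" ([k1, k2, p1, p2, k3] as OpenCV has them; the pictures are not rectified), "R" (3x3) and "t" (3): a world point X has camera coordinates R X + t. Camera axes: x right, y down, z forward; pixel columns grow to the right and rows downward; lengths in m; the calibration is good to about 2 mm. A picture is of the moment at which its call begins: read the wrist's pose just before it. get_calibration takes no time and is no camera call; for the wrist camera it gives the pose at the moment of the call.
- order.close_job(): hands the job in, once; it reports no verdict.
The state is a dict: "t": time; "q": joint angles; "dq": joint speeds; "joint_torque": joint torques, N m; "tool_pos": TCP position; "orientation": TCP orientation; "force": force on the tool from outside, world axes, zero at the start; "wrist_torque": the same for the moment, N m; "opening": finger opening in m.
Only numpy, scipy, OpenCV 4.12 (cv2) and the standard library are available. Lean on these libraries where they do the work, as an engineer would, in place of code of your own. Each camera call takes 0.05 s, during which the arm holds its last target. There are 200 camera calls.

### The job

First press the sprung sample cover of the grey detector housing down until its catch snaps over it and keeps it shut by itself. Then take the beam flap by the round rod at its side, swing it up until it stands straight upright at its balance point, where it would fall either way if let go, and finish still gripping it there; it must not go over to the far side. Leave the jars and the holder ring beside the housing where they stand.

Things in the scene. Friction and masses are not known exactly. Their poses are not given: they have to be found in the camera images.
- detector_housing: Low grey metal housing fixed to the table, 190 x 270 x 50 mm. Origin on the table under it; it reaches from x = -85 to +105 mm and y = -135 to +135 mm; its x points away from the robot at yaw 0, z up. The sample cover is on its left half (+y), the beam flap on its right half (-y) between two aluminium ears that reach 100 mm above the table.
- sample_cover (a joint): Hinge of the sample cover, rad: 0 = shut level, grows as the front edge rises. A spring holds it ajar at about 0.4 to 0.8 and lifts it again unless the catch has snapped over its front lip. Pressing it past the catch takes about 8 N at the pad; it meets the catch at 0.1, has snapped in by 0.03, then rests at 0 to 0.02. The small steel catch at the lip, 63 mm above the table, yields by itself.
- cover_hinge (a point): Middle of the cover's hinge axis, at housing x = +45, y = +70, z = 55 mm; the axis runs along the housing's y. The cover is a grey plate 84 mm wide, 6 mm thick (half above, half below the axis), reaching 102 mm forward (-x) from the hinge.
- cover_pad (a point): Centre of the top face of the round black pressing pad on the cover, 22 mm across, 70 mm from the hinge axis. With the cover shut it lies at housing x = -25, y = +70, z = 60 mm.
- beam_flap (a joint): Hinge of the beam flap, rad: 0 = standing straight upright, which is its balance point; negative = leaning to the front (housing -x, towards the robot), where it rests on its stop at -1.2 at the start; positive = leaning to the back, where it would fall to a stop at +1.0. It swings freely and weighs about 0.22 kg (varies).
- flap_hinge (a point): Middle of the beam flap's hinge axis, at housing x = +45, y = -55, z = 85 mm; the axis runs along the housing's y. The flap is a dark steel frame with a glass window, 60 mm wide, 5 mm thick and 110 mm long from the hinge.
- flap_rod (a point): Grasp point on the flap's rod: a round steel rod 10 mm thick, parallel to the hinge axis and 105 mm from it, that sticks out 59 mm past the flap's right (-y) edge, with a 13 mm collar at its free end. The point is on the rod's axis, 30 mm clear of the flap's edge. Pinched from above, the rod can turn between the fingers. With the flap upright it lies 190 mm above the table, over the hinge.
- vial_a: Small glass jar with a white screw cap, 28 mm wide, 63 mm high, standing loose to the right of the housing; origin at its underside. Leave alone.
- beaker_pot: Clear jar with a blue lid, 61 mm wide, 50 mm high, loose, right of the housing; origin at its underside. Leave alone.
- sample_holder: White stepped ring (sample holder), 66 mm wide, 22 mm high, loose, right of the housing; origin at its underside. Leave alone.

How it is judged:
On the way, in this order (a step that is already met when the one before it is completed fails the run):
1. the sample cover is held shut by its catch, with the gripper away from it (grasp point over 60 mm from the pad) (value of joint sample_cover below 0.03 rad and distance between the grasp point and cover_pad above 0.06 m), for 0.3 s.
2. the beam flap stands upright, gripped by its rod (value of joint beam_flap between -0.08 and 0.08 rad and contact force between the fingers and detector_housing above 1 N and distance between the grasp point and flap_rod below 0.05 m), for 0.2 s.
At the end, for the whole second after the job is handed in: The cover is shut in its catch (joint below 0.03 rad), the flap stands still within 0.08 rad of upright, and the fingers still grip its rod (over 1 N, grasp point within 50 mm of the rod's grasp point) (all of step 2 and velocity of joint beam_flap between -0.1 and 0.1 rad/s and value of joint sample_cover below 0.03 rad); the arm keeps its last pose, push and grip.
It fails at once if the flap goes over to the far side (past 0.3 rad) (value of joint beam_flap above 0.3 rad).
It fails at once if a jar or the holder ring is moved more than 20 mm (distance of any of vial_a, beaker_pot, sample_holder from where it was at the start of the episode above 0.02 m).
It also fails if it takes over 48 s, if anything falls off the work surface, if the arm or the gripper's body presses on something with over 40 N, if the wrist force passes 120 N, or if a joint passes its speed limit or range.

## Working session

There is one attempt and no reset: what is moved stays moved. The work goes in short steps, Python scripts to look and compute and a tool call to move; the robot and the scene stay as the last step left them, time stands still between calls to the robot, and variables do not carry over. Pictures are saved under pics/ and viewed, about 8 in all and at most 12, crops included, and the job is handed in when it is done.

Besides the shell and the picture viewer there is one more tool, called after "Emit:" as name(argument=value, ...) on one line, values as JSON. apply_moves: Moves the arm, as the interface text tells. Its arguments: {"type":"object","properties":{"deltas":{"type":"array"},"grip_force":{"type":"number"}},"required":["deltas"]}

```bash
ls; mkdir -p pics; python3 - <<'E'
from plant import robot, viewer, order
import cv2, numpy as np
s=robot.read_state(); print(s)
for n in("scene","top"):
    im=viewer.read_camera(n); cv2.imwrite(f"pics/{n}0.png",im); c=viewer.get_calibration(n); print(n,{k:np.round(v,3).tolist() for k,v in c.items()})
E
```

```text
pics
{'t': 0.0, 'q': array([-1.32839413e+00,  1.31166095e-01,  1.48928660e+00,  2.11692335e-05,
        1.52299755e+00, -8.53982211e-02]), 'dq': array([-0.00031161, -0.00202055, -0.00183656, -0.00170559,  0.0008147 ,
        0.00040156]), 'joint_torque': array([-2.37042230e-03, -5.59843147e+01, -4.91757631e+01,  7.67932297e-02,
        3.52644303e-02, -9.99337112e-05]), 'tool_pos': array([ 0.19314722, -0.56781802,  0.40368017]), 'orientation': array([-3.09766186e+00, -5.12301395e-01,  1.95599448e-04]), 'force': array([ 0.37779633, -1.3397721 , -0.19964004]), 'wrist_torque': array([ 0.01385188, -0.01840625, -0.00956517]), 'opening': 0.09331775932057117}
scene {'fx': 476.787, 'fy': 476.787, 'cx': 278.337, 'cy': 215.984, 'distortion': [-0.003, 0.0, 0.0, 0.0, 0.0], 'R': [[-0.891, -0.454, -0.023], [-0.233, 0.498, -0.835], [0.391, -0.738, -0.55]], 't': [0.367, 0.36, 0.549]}
top {'fx': 487.84, 'fy': 487.84, 'cx': 279.158, 'cy': 210.653, 'distortion': [-0.091, 0.0, 0.0, 0.0, 0.0], 'R': [[0.061, -0.998, 0.001], [-0.973, -0.06, -0.222], [0.222, 0.012, -0.975]], 't': [-0.281, 0.551, 0.923]}
```

View pics/scene0.png

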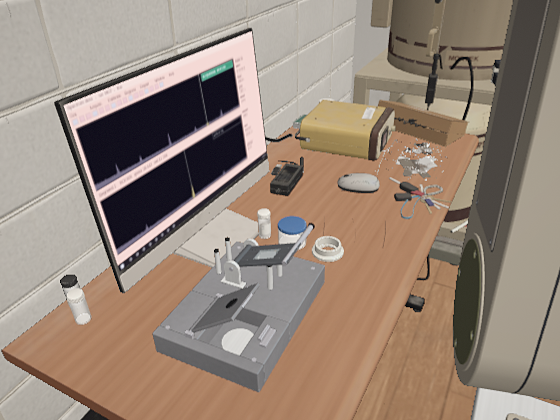

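View pics/top0.png

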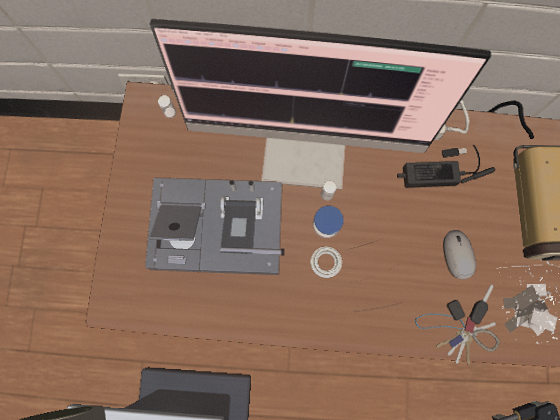

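The scene view shows the cover ajar (pad at about (232,303)) and the flap leaning forward, with its rod ending near (311,228). The top view shows the housing between (148,178) and (282,274), the pad near (174,226) and the rod end near (283,252). I'll zoom both in one picture.

```bash
cat > h.py <<'E'
from plant import robot, viewer, order
import cv2, numpy as np
def ray(c,px):
    K=np.array([[c["fx"],0,c["cx"]],[0,c["fy"],c["cy"]],[0,0,1]]);R=np.array(c["R"]);t=np.array(c["t"])
    p=cv2.undistortPoints(np.array([[px]],float),K,np.array(c["distortion"]))[0,0]
    d=R.T@np.array([p[0],p[1],1]); return -R.T@t,d/np.linalg.norm(d)
def plane(c,px,z):
    o,d=ray(c,px); return o+d*(z-o[2])/d[2]
def tri(c1,p1,c2,p2):
    o1,d1=ray(c1,p1);o2,d2=ray(c2,p2)
    s=np.linalg.lstsq(np.c_[d1,-d2],o2-o1,rcond=None)[0]
    a,b=o1+s[0]*d1,o2+s[1]*d2; return (a+b)/2,np.linalg.norm(a-b)
def proj(c,X):
    K=np.array([[c["fx"],0,c["cx"]],[0,c["fy"],c["cy"]],[0,0,1]])
    return cv2.projectPoints(np.array(X,float).reshape(-1,1,3),cv2.Rodrigues(np.array(c["R"]))[0],np.array(c["t"]),K,np.array(c["distortion"]))[0][:,0]
E
python3 - <<'E'
from h import *
a=cv2.imread("pics/top0.png")[165:285,135:295];b=cv2.imread("pics/scene0.png")[210:390,145:345]
a=cv2.resize(a,(640,480)[0:2] if 0 else None,fx=2.5,fy=2.5,interpolation=2) if 0 else cv2.resize(a,None,fx=5,fy=5,interpolation=cv2.INTER_CUBIC)
b=cv2.resize(b,None,fx=3.3,fy=3.3,interpolation=cv2.INTER_CUBIC)
cv2.imwrite("pics/ta.png",a[:600]);cv2.imwrite("pics/sb.png",b[:600])
E
```

```text
(no output)
```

View pics/ta.png

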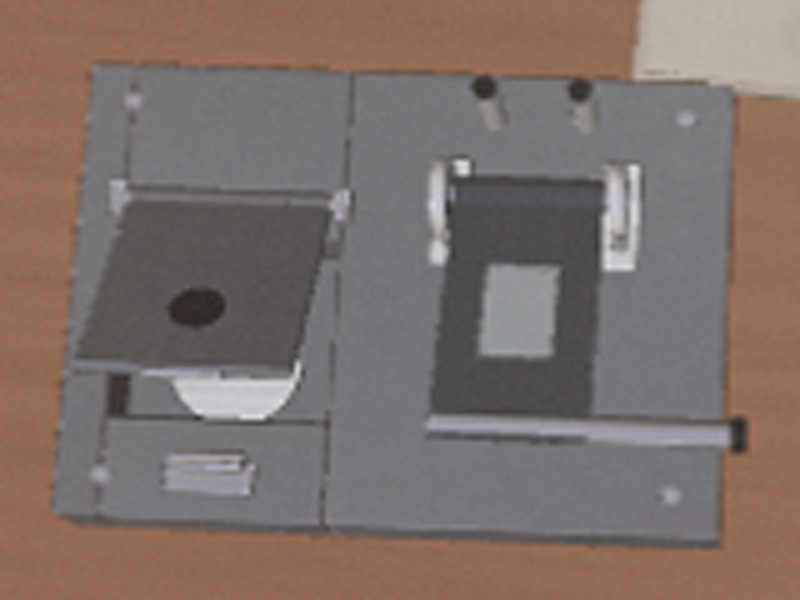

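View pics/sb.png

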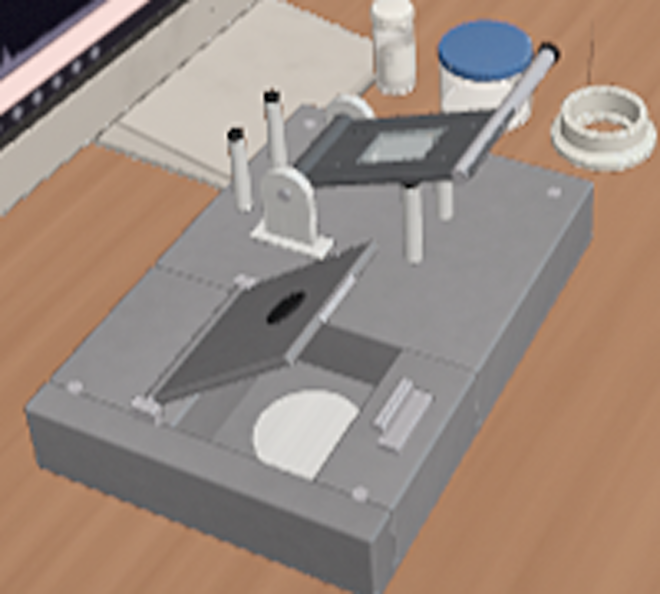

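```bash
python3 - <<'E'
from h import *
T=viewer.get_calibration("top");S=viewer.get_calibration("scene")
ft=lambda u,v:((u+.5)/5-.5+135,(v+.5)/5-.5+165)
fs=lambda u,v:((u+.5)/3.3-.5+145,(v+.5)/3.3-.5+210)
P=np.array([plane(T,ft(*p),.05) for p in[(93,65),(735,85),(718,540),(55,515)]])[:,:2]
Q=np.array([[105,135],[105,-135],[-85,-135],[-85,135]])/1e3
print("scene corners",[plane(S,fs(*p),.05)[:2].round(4) for p in[(592,183),(375,545),(27,408)]])
qm,pm=Q.mean(0),P.mean(0);U,_,V=np.linalg.svd((Q-qm).T@(P-pm));R=(V.T@U.T);o=pm-R@qm
yaw=np.arctan2(R[1,0],R[0,0]);print("corners",P.round(4).tolist(),"o",o.round(4),"yaw",yaw, "res",(P-(Q@R.T+o)).round(4).tolist())
W=lambda x,y,z:np.r_[o+R@np.array([x,y]),z]
H=lambda X:np.r_[R.T@(X[:2]-o),X[2]]
for n,a,b in[("pad",(197,307),(287,307)),("rodL",(429,427),(461,172)),("collar",(739,435),(549,53))]:
    X,e=tri(T,ft(*a),S,fs(*b));print(n,X.round(4),"gap",e.round(4),"housing",H(X).round(4))
print("pad shut",W(-.025,.07,.06),"flaphinge",W(.045,-.055,.085),"rod up",W(.045,-.115,.19))
c,s=np.cos(1.2),np.sin(1.2);r=W(.045-.105*s,-.115,.085+.105*c);print("rod now",r)
E
```

```text
scene corners [array([ 0.4435, -0.2503]), array([0.4339, 0.017 ]), array([0.6214, 0.0208])]
corners [[0.6245, 0.0204], [0.6319, -0.248], [0.4435, -0.2525], [0.4364, 0.0137]] o [ 0.5241 -0.1169] yaw 0.02797011214523999 res [[-0.0008, -0.0006], [-0.0009, 0.0009], [0.0006, 0.0017], [0.0011, -0.002]]
pad [ 0.5144 -0.047   0.1016] gap 0.0019 housing [-0.0077  0.0701  0.1016]
rodL [ 0.471  -0.1435  0.1261] gap 0.0003 housing [-0.0538 -0.0252  0.1261]
collar [ 0.4751 -0.2586  0.124 ] gap 0.001 housing [-0.0529 -0.1403  0.124 ]
pad shut [ 0.49711271 -0.04760449  0.06      ] flaphinge [ 0.57058114 -0.17059795  0.085     ] rod up [ 0.57225913 -0.23057448  0.19      ]
rod now [ 0.4744333  -0.23331139  0.12304756]
```

Emit:
apply_moves(deltas=[[0, [0, 0, 0], -0.18], [0, [0, 0, 0], -0.18], [0, [0, 0, 0], -0.18], [0, [0, 0, 0], -0.18], [0, [0, 0, 0], -0.18]], grip_force=20)

```text
t: 0.72
tool_pos: [0.1932, -0.5679, 0.4041]
orientation: [-2.562, -1.817, -0.001]
force: [-0.3, 0.7, -0.9]
opening: 0.0478
```

Emit:
apply_moves(deltas=[[0, [0, 0, 0], -0.18], [0, [0, 0, 0], -0.19]])

```text
out of range: row 2 has -0.19, outside -0.188 to 0.188
```

Emit:
apply_moves(deltas=[[0, [0, 0, 0], -0.183], [0, [0, 0, 0], -0.183], [0, [42.6, 26.5, 0], 0], [0, [42.6, 26.5, 0], 0], [0, [42.6, 26.5, 0], 0]])

```text
t: 1.35
tool_pos: [0.2702, -0.4371, 0.4041]
orientation: [-2.196, -2.246, -0.001]
force: [0.6, 0.5, 1.0]
opening: 0.0011
```

Emit:
apply_moves(deltas=[[0, [42.6, 26.5, 0], 0], [0, [42.6, 26.5, 0], 0], [0, [42.6, 26.5, 0], 0], [0, [42.6, 26.5, 0], 0], [0, [42.6, 26.5, 0], 0]])

```text
t: 1.98
tool_pos: [0.3977, -0.2209, 0.4045]
orientation: [-2.196, -2.247, 0.0]
force: [0.1, 0.1, -0.2]
opening: 0.0004
```

Emit:
apply_moves(deltas=[[0, [42.6, 26.5, 0], 0], [0, [42.6, 26.5, 0], 0], [0, [42.6, 26.5, 0], 0], [0, [42.6, 26.5, 0], 0], [0, [0, 0, 0], 0]])

```text
t: 2.6
tool_pos: [0.5002, -0.0469, 0.4041]
orientation: [-2.19, -2.251, -0.0]
force: [0.1, -0.3, -0.3]
opening: 0.0004
```

Emit:
apply_moves(deltas=[[0, [0, -3, 30], 0], [0, [0, 0, 40], 0], [0, [0, 0, 30], 0], [0, [0, 0, 10], 0], [0, [0, 0, 10], 0]])

```text
t: 3.22
tool_pos: [0.4965, -0.0503, 0.2851]
orientation: [2.196, 2.246, 0.001]
force: [-0.1, 0.7, 1.0]
opening: 0.0005
```

Emit:
apply_moves(deltas=[[0, [0, 0, 10], 0], [0, [0, 0, 8], 0], [0, [0, 0, 6], 0], [0, [0, 0, 5], 0], [0, [0, 0, 0], 0]])

```text
t: 3.85
tool_pos: [0.4964, -0.0497, 0.2555]
orientation: [-2.196, -2.247, 0.0]
force: [-0.9, -0.2, 0.9]
opening: 0.0006
```

Emit:
apply_moves(deltas=[[0, [0, 0, 3], 0], [0, [0, 0, 3], 0], [0, [0, 0, 2], 0], [0, [0, 0, 2], 0], [0, [0, 0, 0], 0]])

```text
t: 4.47
tool_pos: [0.4964, -0.0497, 0.2462]
orientation: [2.196, 2.247, -0.0]
force: [-4.2, 0.8, 7.7]
opening: 0.0006
```

Emit:
apply_moves(deltas=[[0, [0, 0, 1], 0], [0, [0, 0, 1], 0], [0, [0, 0, 0], 0]])

```text
t: 4.85
tool_pos: [0.4965, -0.0498, 0.2458]
orientation: [-2.196, -2.247, 0.0]
force: [-12.1, 1.6, 23.6]
opening: 0.0005
```

The force rises steeply against a hard stop, so the cover should be shut. I'll lift and check.

Emit:
apply_moves(deltas=[[0, [0, 0, -5], 0], [0, [0, 0, -25], 0], [0, [0, 0, -40], 0], [0, [0, 0, -50], 0], [50, [-60, -4, 0], 0]])

```text
t: 5.48
tool_pos: [0.4957, -0.1082, 0.3689]
orientation: [2.184, 2.248, 0.008]
force: [0.5, -1.5, -0.8]
opening: 0.0064
```

Emit:
apply_moves(deltas=[[50, [-60, -6, 0], 0], [50, [-40, -6, 0], 0], [50, [0, 0, 0], 0]])

```text
t: 5.85
tool_pos: [0.4835, -0.2125, 0.3634]
orientation: [2.2, 2.242, -0.001]
force: [0.6, -0.1, 0.3]
opening: 0.0361
```

```bash
python3 - <<'E'
from h import *
print(robot.read_state()["tool_pos"],robot.read_state()["force"])
a=viewer.read_camera("scene");c=viewer.get_calibration("wrist");w=viewer.read_camera("wrist")
cv2.imwrite("pics/s1.png",a);cv2.imwrite("pics/w1.png",w);import pickle;pickle.dump(c,open("wc.pkl","wb"))
b=cv2.resize(a[190:390,130:350],None,fx=2.2,fy=2.2)
cv2.imwrite("pics/c1.png",np.hstack([b[:420],cv2.resize(w,(316,237),interpolation=3) if 0 else cv2.copyMakeBorder(cv2.resize(w,(316,237)),0,b[:420].shape[0]-237,0,0,0)]))
E
```

```text
[ 0.48352254 -0.21254593  0.36340719] [ 0.56626874 -0.06787886  0.28431098]
```

View pics/c1.png

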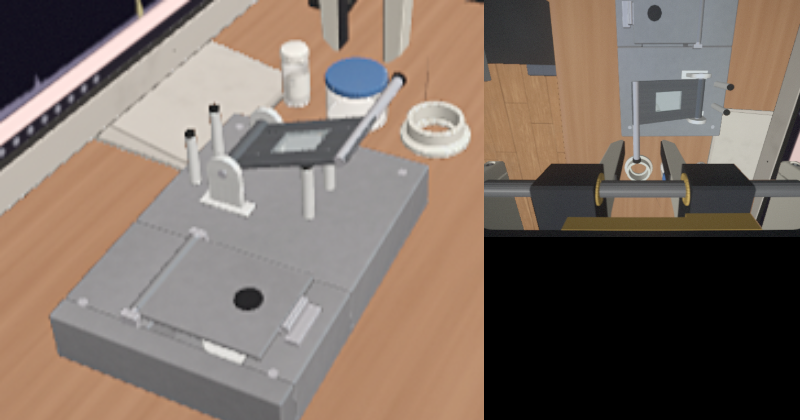

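The left crop shows the cover lying flat under its catch, pad at (248,298) in the crop. The wrist view shows the rod running between the open fingers, at about (636,120). I'll check the pad height and the rod position numerically.

```bash
python3 - <<'E'
from h import *; import pickle
W=pickle.load(open("wc.pkl","rb"));S=viewer.get_calibration("scene")
s=cv2.imread("pics/s1.png");w=cv2.imread("pics/w1.png")
def blob(im,x0,x1,y0,y1,th=60):
    m=(im[y0:y1,x0:x1].max(2)<th).astype(np.uint8);n,l,st,c=cv2.connectedComponentsWithStats(m)
    k=1+st[1:,4].argmax();print(st[k]);return c[k]+[x0,y0]
ps=blob(s,232,255,312,340);pw=blob(w,280,325,5,45);print(ps,pw)
print("pad",tri(S,ps,W,pw))
for y in(-.21,-.2335,-.25): print(y,proj(W,[.4744+ (-.2335-y)*.028,y,.123]))
for r in(200,240,260):
    print(r,[ (x,int(w[r,x].mean())) for x in range(250,290,2)])
E
```

```text
[ 4  9 13 10 97]
[ 19   5  15  25 129]
[242.43298969 325.50515464] [306.59689922  20.55813953]
pad (array([ 0.50000927, -0.04738284,  0.05873046]), np.float64(0.004215184848271475))
-0.21 [[268.6549013  227.77029617]]
-0.2335 [[269.22225912 254.50537016]]
-0.25 [[269.60204093 272.35396432]]
200 [(250, 146), (252, 145), (254, 142), (256, 144), (258, 146), (260, 146), (262, 117), (264, 120), (266, 180), (268, 182), (270, 175), (272, 148), (274, 107), (276, 93), (278, 93), (280, 93), (282, 95), (284, 94), (286, 94), (288, 94)]
240 [(250, 140), (252, 140), (254, 139), (256, 141), (258, 141), (260, 143), (262, 142), (264, 168), (266, 184), (268, 183), (270, 176), (272, 156), (274, 117), (276, 130), (278, 140), (280, 141), (282, 139), (284, 143), (286, 143), (288, 143)]
260 [(250, 123), (252, 136), (254, 134), (256, 134), (258, 136), (260, 136), (262, 136), (264, 157), (266, 182), (268, 183), (270, 175), (272, 159), (274, 119), (276, 126), (278, 138), (280, 136), (282, 135), (284, 136), (286, 136), (288, 137)]
```

Rod and prediction agree within a pixel, and pad z is 0.059, so the cover is shut. Next is the descent to the rod.

Emit:
apply_moves(deltas=[[50, [-20.7, -9.5, 0], 0], [50, [0, 0, 25], 0], [50, [0, 0, 25], 0], [50, [0, 0, 20], 0], [50, [0, 0, 3.5], 0]])

```text
t: 6.58
tool_pos: [0.4748, -0.2293, 0.2885]
orientation: [-2.192, -2.247, 0.001]
force: [0.4, -0.2, 0.2]
opening: 0.05
```

Emit:
apply_moves(deltas=[[50, [0, 0, 0], 0], [30, [0, 0, 0], 0], [15, [0, 0, 0], 0], [0, [0, 0, 0], 0], [0, [0, 0, 0], 0]], grip_force=20)

```text
t: 7.2
tool_pos: [0.475, -0.231, 0.2904]
orientation: [2.196, 2.247, 0.0]
force: [-0.1, -0.1, -0.3]
opening: 0.0145
```

Emit:
apply_moves(deltas=[[0, [0, 0, 0], 0], [0, [0, 0, 0], 0]])

```text
t: 7.45
tool_pos: [0.475, -0.231, 0.2903]
orientation: [2.196, 2.247, -0.0]
force: [0.5, 0.1, 0.3]
opening: 0.009
```

Emit:
apply_moves(deltas=[[0, [0, 4.3, -9.6], 0], [0, [0, 5.2, -9.1], 0], [0, [0, 6.2, -8.6], 0], [0, [0, 6.9, -7.9], 0], [0, [0, 0, 0], 0]])

```text
t: 8.07
tool_pos: [0.4979, -0.2304, 0.3273]
orientation: [-2.195, -2.247, 0.001]
force: [-8.6, -0.6, 5.1]
opening: 0.009
```

Emit:
apply_moves(deltas=[[0, [0, -1.5, -1], 0], [0, [0, 0, 0], 0]])

```text
t: 8.32
tool_pos: [0.4966, -0.2304, 0.3266]
orientation: [2.195, 2.246, 0.001]
force: [3.7, -2.1, -6.1]
opening: 0.0094
```

Emit:
apply_moves(deltas=[[0, [0, 8, -6.8], 0], [0, [0, 8.3, -6.4], 0], [0, [0, 9.0, -5.4], 0], [0, [0, 0, 0], 0]])

```text
t: 8.82
tool_pos: [0.5224, -0.2299, 0.3469]
orientation: [2.194, 2.246, 0.001]
force: [-6.0, 0.4, 7.5]
opening: 0.0096
```

Emit:
apply_moves(deltas=[[0, [0, 9.4, -5.4], 0], [0, [0, 9.9, -4.0], 0], [0, [0, 10.1, -2.8], 0], [0, [0, 0, 0], 0]])

```text
t: 9.32
tool_pos: [0.5517, -0.2293, 0.3578]
orientation: [2.194, 2.246, 0.001]
force: [-2.8, -2.2, 6.1]
opening: 0.0091
```

Emit:
apply_moves(deltas=[[0, [0, 7, -2.3], 0], [0, [0, 6, -0.6], 0], [0, [0, 4, -0.3], 0], [0, [0, 0, 0], 0]])

```text
t: 9.82
tool_pos: [0.5681, -0.2289, 0.3602]
orientation: [2.196, 2.247, -0.0]
force: [-1.4, -2.7, 0.5]
opening: 0.0094
```

```bash
python3 - <<'E'
from h import *
s=robot.read_state();print(s["tool_pos"],s["force"],s["opening"])
a=viewer.read_camera("scene");t=viewer.read_camera("top");cv2.imwrite("pics/s2.png",a);cv2.imwrite("pics/t2.png",t)
cv2.imwrite("pics/c2.png",np.hstack([cv2.resize(a[190:370,180:330],None,fx=3,fy=3),cv2.resize(t[165:300,190:300],(340,417),interpolation=2)if 0 else cv2.copyMakeBorder(cv2.resize(t[165:300,195:305],None,fx=3,fy=3),0,135,0,0,0)]))
E
```

```text
[ 0.56805002 -0.22893416  0.36024846] [-1.41183997 -2.72371339  0.52917643] 0.009430963628541792
```

View pics/c2.png

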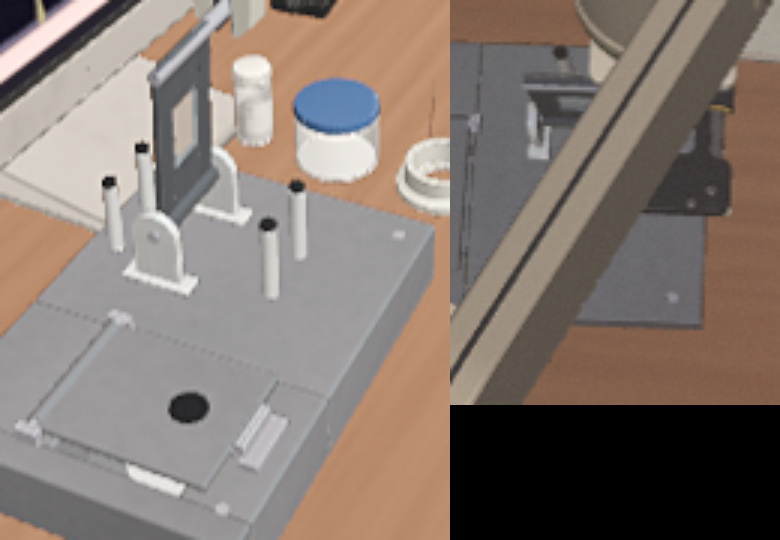

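The flap stands near upright: rod's left end at (155,76) in the scene half and (527,85) in the top half. The cover is still shut. Triangulating the rod end.

```bash
python3 - <<'E'
from h import *
T=viewer.get_calibration("top");S=viewer.get_calibration("scene")
R=np.array([[np.cos(.028),-np.sin(.028)],[np.sin(.028),np.cos(.028)]]);o=np.array([.5241,-.1169])
for a,b in[((220.3,193),(231.3,215)),((220.3,192),(231.3,215)),((220.5,193),(231.8,216))]:
    X,e=tri(T,a,S,b);h=R.T@(X[:2]-o);print(X,e,h,"angle",(h[0]-.045)/.105)
print(R.T@(np.array([.5681,-.2289])-o))
E
```

```text
[ 0.56400722 -0.14248165  0.19098841] 0.0015264273991339333 [ 0.03917539 -0.02668888] angle -0.055472490405661184
[ 0.56507652 -0.14265181  0.19083667] 0.00013652219215762185 [ 0.04023951 -0.0268889 ] angle -0.04533804160235132
[ 0.56403215 -0.14278741  0.18902254] 0.00046506377761006395 [ 0.03919175 -0.02699521] angle -0.055316690165854394
[ 0.04084716 -0.11318794]
```

Emit:
apply_moves(deltas=[[0, [0, 1.5, -0.1], 0], [0, [0, 1.5, 0], 0], [0, [0, 1.2, 0], 0], [0, [0, 0, 0], 0], [0, [0, 0, 0], 0]])

```text
t: 10.55
tool_pos: [0.572, -0.2288, 0.3605]
orientation: [2.196, 2.247, -0.0]
force: [-1.7, -3.2, -0.5]
opening: 0.0093
```

Emit:
apply_moves(deltas=[[0, [0, 0, 0], 0], [0, [0, 0, 0], 0], [0, [0, 0, 0], 0], [0, [0, 0, 0], 0]])

```text
t: 11.05
tool_pos: [0.572, -0.2288, 0.3605]
orientation: [2.196, 2.247, -0.0]
force: [-1.6, -3.6, -0.4]
opening: 0.0095
```

```bash
python3 - <<'E'
from h import *
a=viewer.read_camera("scene");t=viewer.read_camera("top");cv2.imwrite("pics/s3.png",a);cv2.imwrite("pics/t3.png",t)
s=robot.read_state();print(s["tool_pos"],s["force"],s["opening"])
cv2.imwrite("pics/c3.png",np.hstack([cv2.resize(a[190:370,180:330],None,fx=3,fy=3),cv2.copyMakeBorder(cv2.resize(t[165:300,195:305],None,fx=3,fy=3),0,135,0,0,0)]))
E
```

```text
[ 0.57198797 -0.22877429  0.36053006] [-0.99965931 -3.04359383 -0.40476813] 0.00915679371553388
```

View pics/c3.png

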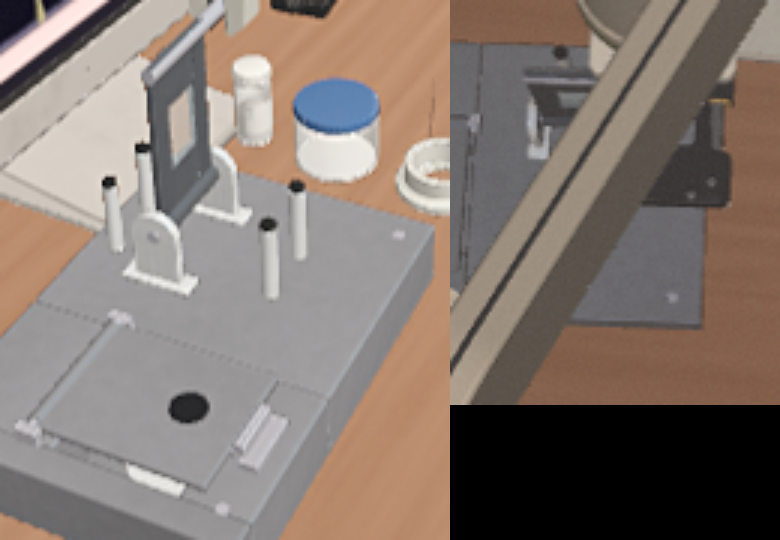

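The picture shows the flap upright with its rod end at (148,76) and still pinched. The cover is shut, and the jars and ring haven't moved. Grasp point is at housing x ≈ 0.045, over the hinge. Handing in.

```bash
python3 -c "
from plant import order; print(order.close_job())"
```

```text
the job is handed in; nothing more can be done
None
```

I shut the cover, swung the beam flap upright by its rod, and handed the job in at about 11 s with the rod still gripped. The hand-in reports no verdict.

- **Cover:** I pressed the pad with closed fingers until it met a hard stop (about 24 N). After the gripper left, two views put the pad at z = 0.059 m (0.060 expected when shut). The last picture still shows it lying flat under the catch.
- **Flap:** I pinched the rod at 20 N. The grasp point ended at housing x ≈ 45 mm, straight over the hinge. A two-view check just before the last 4 mm correction gave about -0.05 rad. I did not triangulate again afterwards, but by calculation it should be within about 0.02 rad of upright. The arm was still, with the finger opening at about 9 mm on the nominal 10 mm rod.
- **Disagreement:** During the swing there was a radial force of up to about 10 N. The rod followed a radius about 1.5 mm larger than planned, so I corrected the path on the way. The force was down to about 3 N at the end.
- **Jars and ring:** They were not touched, and they stand where they were in the last picture; I did not measure their positions.

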